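# Close the keepsake box flush

### The arm

A 6-joint arm with a two-finger parallel gripper is mounted at the origin on the work surface. World frame = base frame: x ahead of the robot, y to its left, z up, the work surface at z = 0. Lengths are in m, angles in rad, forces in N, time in s.
With the tool pointing down it reaches from about 0.3 to 0.875 m from the base axis. Payload 6.4 kg.
Tool frame: the origin (TCP) lies between the finger pads; the fingertips stand 19 mm ahead of it and the grasp point (between the pads) is the TCP (ctrl.tips_ahead is the z of the fingertips in the tool frame, in m); z points along the fingers, y is the line along which they close (so a half turn about z gives the same grasp; the last joint's range is limited). The gripper opens to 85 mm and grips with 20 to 120 N. Pads are 22 mm wide; open, the fingers measure 114 mm over their backs; the gripper's body (76 mm by 85 mm) begins 54 mm behind the grasp point. The pads swing forward as they close: fully open they stand 13 mm farther back than shut.
Start: joints at [1.073, 0.181, 1.607, -0, 1.354, -0.206], TCP at [0.165, 0.551, 0.25] pointing down, gripper open.
Joint ranges: [-2.99, 2.99], [-0.89, 2.07], [0.3, 2.58], [-1.14, 4.28], [0, 2.63], [-3.12, 3.12]. Speed limits (rad/s): [2.57, 2.57, 3.01, 3.14, 3.14, 3.14].

### API

Orientations are given as a unit quaternion [w, x, y, z].
In Python, from bench import readout, vision, ctrl gives the robot as it stands.
- The arm moves only by the tool play_rows, never from a script. Its arguments are lists of equal length, an entry for each row: "xyz": the shift along the tool's x, y, z in mm, a list of three; "rot": the turn, a rotation vector about the tool's x, y, z in rad, a list of three; "grip": the opening, from 0 (shut) to 1 (fully open). In form: {"xyz": [[x, y, z], ...], "rot": [[rx, ry, rz], ...], "grip": [grip, ...]}. A call has exactly 10 rows; each row is the pose to reach, as a shift and turn from the pose commanded when the call began, along the tool's axes at that moment; what a row does not reach only later rows make up. A row lasts 1/8 s, in which the tool goes at most 62.5 mm and 10.7 degrees, less where a joint would pass 70% of its speed; a pose out of reach is approached as far as the arm can. A call with a gripper value outside its range is refused whole. The fingers move at their own pace and stop on an object; the grip force is fixed at half the most. Time passes only in rows, so rows that repeat a pose let the fingers close, or fill a call up. It gives the time, the measured TCP pose, the force, the opening and the grip force at its end, in the units of the state.
- readout.get_obs(): the state, without advancing time (a new reading comes with each control period).
- vision.camera(name): name is "scene" or "top" or "wrist"; returns a dict with "color" (384x512x3 uint8, red, green, blue), "depth" (384x512 float32, m along the optical axis (not along the pixel's ray), 0 where there is no reading), "camera_matrix" (3x3 intrinsics, pixels), "k1" (the pictures are not rectified: a ray, as slopes to the right and down, at radius r is drawn at 1 + k1 r^2 times it, then the intrinsics apply), "extrinsics" (4x4, takes a point from camera to world coordinates); the wrist camera has in their place "hand_eye" (4x4, takes a point from camera to tool coordinates, whose origin is the TCP and whose axes are the flange's). Camera axes: x right, y down, z forward; pixel columns grow to the right and rows downward; lengths in m; the calibration is good to about 2 mm. A picture is of the moment at which its call begins: read the wrist's pose just before it.
- ctrl.hand_in(): hands the job in; it is judged then, once.
The state is a dict: "time_s": time; "q": joint angles; "dq": joint speeds; "joint_efforts": joint torques, N m; "eef_pos": TCP position; "eef_rot": TCP orientation; "wrist_force": force on the tool from outside, world axes, zero at the start; "torque": the same for the moment, N m; "opening": opening from 0.0 (shut) to 1.0 (fully open); "grasp_force": force on a finger pad.
Only numpy, scipy, OpenCV 4.12 (cv2) and the standard library are available. Lean on these libraries where they do the work, as an engineer would, in place of code of your own. Each camera call takes 0.05 s, during which the arm holds its last target. There are 200 camera calls.

### The job

Put the keepsake box away properly: tip over the harmonica that stands on end in it so that it lies down inside, slide the loose lid along until its front edge is under the box's raised lip, then press its rear end down until the lid sits level and flush with the rim all round. The harmonica and the little tin stay inside the box, and the candlestick, cup and glasses case stay where they stand.

Things in the scene. Friction and masses are not known exactly. Their poses are not given: they have to be found in the camera images.
- keepbox: open pine box, fixed to the table, 224 mm long (its x, +x = front), 186 mm wide (y), 76 mm high to the rim; origin on the table under its centre, z up. Inside 182 x 144 mm, floor 8 mm above the table. The side rims and the 10 mm wide rear rim (-x end) are plain and level
- box_top (a point): middle of the box's mouth at rim height (76 mm above the table), axes as the box's. A recess 8 mm deep for the lid runs round the mouth: x = -102 to +102, y = -82 to +82 mm; its bottom is a level ledge 11 mm wide at the ends, 10 mm at the sides, 68 mm above the table
- box_lip (a point): middle of the underside of the fixed lip strip over the front (+x) end: box x = +88 to +112 mm, over the whole width, underside 79 mm and top 87 mm above the table, so that an 8 mm board lying on the ledge slides under it as far as the recess's end
- box_studs (a point): point mid-way between two round brass studs, 10 mm across, on the rear ledge at box x = -95.5, y = +55 and -55 mm. They stand 5 mm above the ledge and hold the lid's rear end 5 mm too high. Each is stiff, does not spring back, and is driven down below the ledge by pushing with more than 5 N (10 N for both together)
- lid_center (a point): centre (half-way up) of the loose lid, a flat pine board 198 (x, front +x) x 158 (y) x 8 mm, about 160 g. It starts drawn back and askew, its rear end on the rear rim and sticking out behind the box, its front end part-way along the box on the side ledges or with a corner up on a side rim. Play in the recess: 3 mm each side, 6 mm in all lengthwise
- lid_rear_l (a point): point on the lid's upper face near its rear left corner (94 mm behind and 74 mm left (+y) of the centre)
- lid_rear_r (a point): the same near the rear right corner (-y)
- lid_front_l (a point): the same near the front left corner (94 mm ahead, +y)
- lid_front_r (a point): the same near the front right corner (-y)
- harmonica_center (a point): centre of a harmonica 100 x 27 x 20 mm, about 90 g, standing on end (32 mm above the rim) in the open front part of the box near the left (+y) or right wall; z along its length, x along the 27 mm, y along the 20 mm side. It has room to fall flat only across the box (along box y, to the far side)
- tin_center (a point): centre of a small flat tin 34 x 42 x 14 mm lying on the box floor at the other side; the harmonica may come to lie on it
- candlestick: brass candlestick with candle, 190 mm tall, foot 76 mm across; the stem is at most 36 mm across above 18 mm; origin under its centre. Leave alone; it stands behind the lid's rear end or at the right (-y) side of the box
- cup: white cup 75 mm tall, 72 mm across, origin under its centre. Leave alone; it stands at the other of those two places
- case: dark glasses case 150 (x) x 55 (y) x 30 mm, origin under its centre. Leave alone; it lies on the left (+y) side of the box
Not all that is in view belongs to the job. There is more than one size of the part that bears tin_center; the job needs the middle-sized.

How it is judged:
At the end, for the whole second after the job is handed in: the lid lies in the recess, front edge under the lip: its corners at most 2 mm above and 2.5 mm below rim height, level within 0.012 rad, centre within 9 mm of the box centre; harmonica (lying, over 1 rad from upright) and tin are inside under it; lid and harmonica at rest (z of lid_rear_l in the frame of box_top between -0.0025 and 0.002 m and z of lid_rear_r in the frame of box_top between -0.0025 and 0.002 m and z of lid_front_l in the frame of box_top between -0.0025 and 0.002 m and z of lid_front_r in the frame of box_top between -0.0025 and 0.002 m and horizontal distance between lid_center and box_top below 0.009 m and angle between the z axis of lid_center and the z axis of box_top, either way round below 0.012 rad and x of harmonica_center in the frame of keepbox between -0.095 and 0.095 m and y of harmonica_center in the frame of keepbox between -0.075 and 0.075 m and z of harmonica_center in the frame of keepbox between 0 and 0.066 m and x of tin_center in the frame of keepbox between -0.095 and 0.095 m and y of tin_center in the frame of keepbox between -0.075 and 0.075 m and z of tin_center in the frame of keepbox between 0 and 0.066 m and angle between harmonica_center's own z axis and vertical above 1 rad and linear speed of each of lid, harmonica below 0.01 m/s); the robot touches nothing.
It fails at once if the candlestick is pushed more than 25 mm from its place or tipped (distance of candlestick from where it was at the start of the episode above 0.025 m or angle between candlestick's own z axis and vertical above 0.3 rad).
It fails at once if the cup is pushed more than 25 mm from its place or tipped (distance of cup from where it was at the start of the episode above 0.025 m or angle between cup's own z axis and vertical above 0.3 rad).
It fails at once if the glasses case is pushed more than 25 mm from its place or tipped (distance of case from where it was at the start of the episode above 0.025 m or angle between case's own z axis and vertical above 0.3 rad).
It fails at once if the harmonica is taken or knocked out of the box (not (x of harmonica_center in the frame of keepbox between -0.11 and 0.11 m and y of harmonica_center in the frame of keepbox between -0.1 and 0.1 m)).
It fails at once if the tin is taken or knocked out of the box (not (x of tin_center in the frame of keepbox between -0.11 and 0.11 m and y of tin_center in the frame of keepbox between -0.1 and 0.1 m)).
It also fails if it takes over 64 s, if anything falls off the work surface, if the arm or the gripper's body presses on something with over 40 N, if the wrist force passes 120 N, or if a joint passes its speed limit or range.

## Working session

There is one attempt and no reset: what is moved stays moved. The work goes in short steps, Python scripts to look and compute and a tool call to move; the robot and the scene stay as the last step left them, time stands still between calls to the robot, and variables do not carry over. Pictures are saved under pics/ and viewed, at most 10 in all, crops included, and the job is handed in when it is done.

Besides the shell and the picture viewer there is one more tool, called after "Emit:" as name(argument=value, ...), one argument or row to a line, values as JSON. play_rows: Moves the arm, as the interface text tells. Its arguments: {"type":"object","properties":{"xyz":{"type":"array","items":{"type":"array","items":{"type":"number"}}},"rot":{"type":"array","items":{"type":"array","items":{"type":"number"}}},"grip":{"type":"array","items":{"type":"number"}}},"required":["xyz","rot","grip"]}

```bash
mkdir -p pics && cat > h.py <<'E'
import numpy as np, cv2
from bench import readout, vision, ctrl
from scipy.spatial.transform import Rotation as R
def T():
    o=readout.get_obs(); q=o['eef_rot']; M=np.eye(4)
    M[:3,:3]=R.from_quat([q[1],q[2],q[3],q[0]]).as_matrix(); M[:3,3]=o['eef_pos']; return M
def grab(n):
    M=T(); c=vision.camera(n); c['E']=M@np.array(c['hand_eye']) if n=='wrist' else np.array(c['extrinsics'])
    np.savez('%s.npz'%n,**c); return c
def load(n): return dict(np.load('%s.npz'%n))
def rays(c,uv):
    K=np.array(c['camera_matrix']); uv=np.atleast_2d(np.float64(uv))
    return cv2.undistortPoints(uv[:,None],K,np.array([float(c['k1']),0,0,0]),None)[:,0] if 0 else und(K,float(c['k1']),uv)
def und(K,k,uv):
    d=np.c_[(uv[:,0]-K[0,2])/K[0,0],(uv[:,1]-K[1,2])/K[1,1]]; s=d.copy()
    for _ in range(20): s=d/(1+k*(s**2).sum(1,keepdims=True))
    return s
def atz(c,uv,z):
    s=rays(c,uv); E=c['E']; d=np.c_[s,np.ones(len(s))]@E[:3,:3].T
    return E[:3,3]+d*((z-E[2,3])/d[:,2])[:,None]
def cloud(c):
    h,w=c['depth'].shape; v,u=np.mgrid[:h,:w]; s=rays(c,np.c_[u.ravel(),v.ravel()])
    z=c['depth'].ravel(); p=np.c_[s,np.ones(len(s))]*z[:,None]
    return (p@c['E'][:3,:3].T+c['E'][:3,3]).reshape(h,w,3)
def save(c,n,box=None,f=1):
    im=c['color'][:,:,::-1]
    if box: im=im[box[1]:box[3],box[0]:box[2]]
    cv2.imwrite('pics/'+n,cv2.resize(im,None,fx=f,fy=f,interpolation=cv2.INTER_CUBIC))
E
python3 - <<'E'
from h import *
print(readout.get_obs())
ims=[]
for n in('top','scene'):
    c=grab(n); print(n,c['E'].round(3).tolist(),c['camera_matrix'])
    save(c,n+'0.png',None,1.5)
E
```

```text
{'time_s': 0.0, 'q': array([ 1.07271106e+00,  1.81538044e-01,  1.60803836e+00,  8.08315252e-06,
        1.35376644e+00, -2.06273414e-01]), 'dq': array([ 1.23177384e-03,  6.20619112e-04,  1.63951579e-04, -9.98312468e-04,
        9.67188451e-05,  1.37636908e-03]), 'joint_efforts': array([ 7.93967865e-04, -4.44890070e+01, -3.51328611e+01, -6.02810883e-05,
        9.12238058e-03, -1.57332920e-05]), 'eef_pos': array([0.16513103, 0.55023113, 0.24937113]), 'eef_rot': array([-3.05563094e-04,  1.45389597e-01,  9.89374095e-01, -8.20024228e-04]), 'wrist_force': array([ 0.04214308, -0.56523406, -0.33594297]), 'torque': array([-0.00108581, -0.00179129, -0.05763727]), 'grasp_force': 0.0, 'opening': 0.9977858604640862}
top [[-0.029, -0.994, 0.106, 0.47], [-1.0, 0.029, -0.003, 0.037], [-0.0, -0.106, -0.994, 1.055], [0.0, 0.0, 0.0, 1.0]] [[448.85334319   0.         258.76489807]
 [  0.         448.85334319 190.44325378]
 [  0.           0.           1.        ]]
scene [[-0.897, 0.381, -0.224, 0.8], [0.442, 0.765, -0.468, 0.469], [-0.007, -0.519, -0.855, 0.887], [0.0, 0.0, 0.0, 1.0]] [[472.83437071   0.         254.87658669]
 [  0.         472.83437071 194.57464192]
 [  0.           0.           1.        ]]
```

View pics/top0.png

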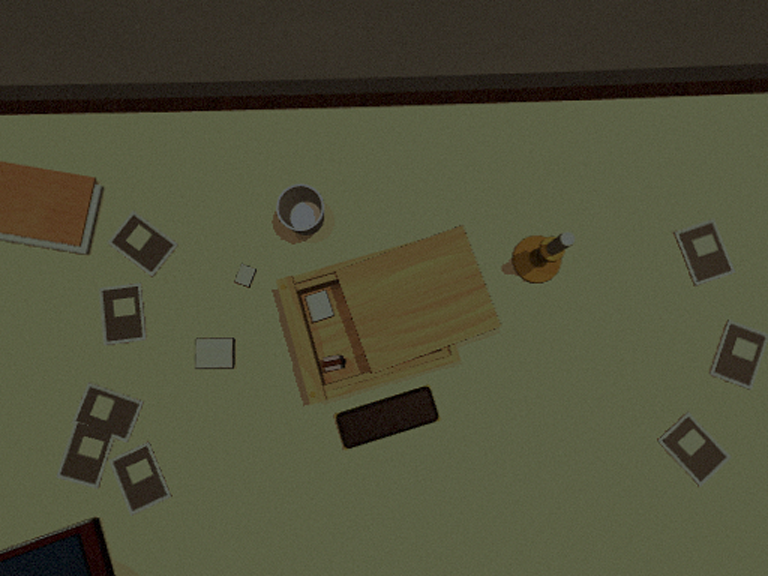

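View pics/scene0.png

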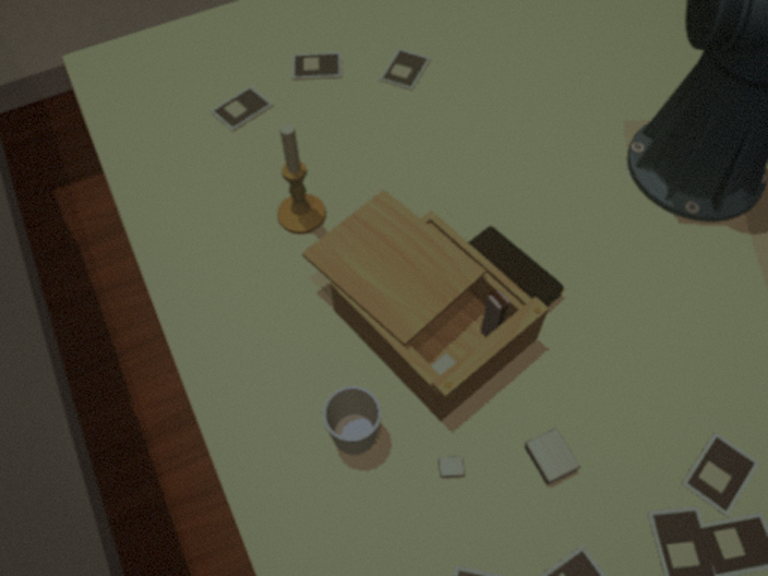

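The top view shows the box with its front facing image left, which is world +y. The lip runs (275,289)-(305,404), and the harmonica stands near the left wall at (333,362). The tin is at (319,305), the lid is askew, the candlestick is behind it at (537,258), the cup is at (300,210) and the case is at (388,417). Next I'll enlarge the box area.

```bash
python3 - <<'E'
from h import *
c=load('top'); c['color']=cv2.convertScaleAbs(c['color'],alpha=1.8)
save(c,'crop1.png',(175,140,345,280),4.5)
P=cloud(c); z=P[...,2]
sub=(slice(140,290),slice(170,400))
m=np.zeros(z.shape,bool); m[sub]=1
for lo,hi in((.082,.092),(.07,.08)):
    k=m&(z>lo)&(z<hi); print(lo,k.sum(),cv2.minAreaRect(np.float32(P[k][:,:2])) )
k=m&(z>.1); n,l,s,cc=cv2.connectedComponentsWithStats(k.astype('uint8'))
for i in range(1,n):
    if s[i][4]>4: p=P[l==i]; print(s[i],p.mean(0).round(4),p.max(0).round(3),p.min(0).round(3))
for u,v in((400,250),(440,290),(350,300),(400,340),(470,300),(440,250),(370,360),(345,285)):
    print(u,v,P[int(v/1.5),int(u/1.5)].round(4))
E
```

```text
0.082 6683 ((0.536727786064148, 0.03444641828536987), (0.18578244745731354, 0.2927974760532379), 15.776998519897461)
0.07 1028 ((0.5966688990592957, -0.010483980178833008), (0.28650733828544617, 0.3599666655063629), 14.326003074645996)
[360 154  24  21 315] [ 0.6134 -0.1938  0.1519] [0.634 0.037 1.055] [ 0.47  -0.216  0.1  ]
[214 236  14  12 113] [0.4653 0.1159 0.1224] [0.475 0.131 1.055] [0.454 0.037 0.101]
400 250 [0.6272 0.0166 0.08  ]
440 290 [ 0.5656 -0.0401  0.0837]
350 300 [0.5542 0.0906 0.0829]
400 340 [0.4958 0.0207 0.0833]
470 300 [ 0.5489 -0.0827  0.0858]
440 250 [ 0.6253 -0.0425  0.0815]
370 360 [0.4671 0.0647 0.0822]
345 285 [0.576  0.0965 0.0851]
```

View pics/crop1.png

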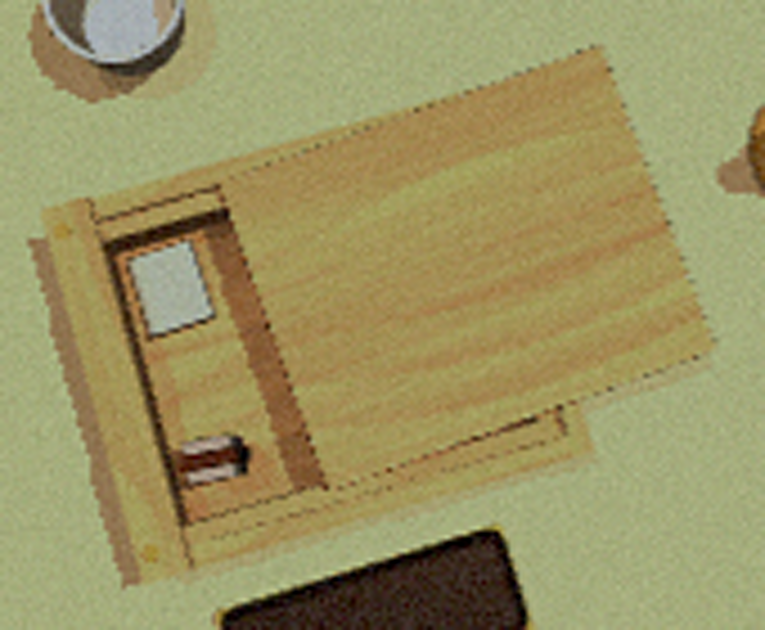

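The enlarged crop shows the lip corners at (45,210), (92,198), (130,585) and (190,567). The lid corners are at (222,185), (325,487), (716,345) and (603,45). The harmonica top covers about (180-245, 437-482), the tin is at (172,288), and the box's rear left corner is at (592,452).

```bash
python3 - <<'E'
from h import *
c=load('top')
f=lambda pts,z: atz(c,np.array(pts)/4.5+[175-.39,140-.39],z)
lip=f([(45,210),(92,198),(190,567),(130,585)],.087); print('lip',lip.round(4).tolist())
# box frame: yaw from lip long edges
a=lip[0]-lip[3]; b=lip[1]-lip[2]; d=(a/np.linalg.norm(a)+b/np.linalg.norm(b)); ry=-d[:2]/np.linalg.norm(d[:2]) # box +y
bx=np.array([ry[1],-ry[0]]); 
yaw=np.arctan2(bx[1],bx[0]); print(np.linalg.norm(a),np.linalg.norm(b),'yaw lip',yaw)
rl=f([(592,452)],.076)[0]
B=np.c_[bx,ry]
print('rear left from lip-frame', (rl[:2]-lip.mean(0)[:2])@B+[100,0] if 0 else ((rl[:2]-lip.mean(0)[:2])@B)*1e3+[100,0])
O=lip.mean(0)[:2]-.1*bx; print('O',O)
C=lambda p:(((p[:,:2]-O)@B)*1e3).round(1).tolist()
lid=np.r_[f([(222,185),(325,487)],.076),f([(716,345),(603,45)],.084)]
print('lid FR FL RL RR box',C(lid),'world',lid.round(4).tolist())
print('side lens',[np.linalg.norm(lid[i]-lid[i-1]).round(4) for i in range(4)])
print('harm',C(f([(183,445),(240,435),(245,478),(188,484)],.108)))
print('tin',C(f([(127,255),(195,240),(215,315),(150,337)],.022)))
print('candle',C(f([(806,210)],.018)),'case',C(f([(218,608),(495,530)],.03)))
np.savez('box.npz',O=O,B=B,yaw=yaw)
P=cloud(c); z=P[...,2]
q=((P[...,:2]-O)@B)*1e3
for n,k in(('lip',(abs(q[...,0]-100)<8)&(abs(q[...,1])<80)),('case',(abs(q[...,0])<30)&(abs(q[...,1]-120)<8))):
    print(n,np.median(z[k]))
E
```

```text
lip [[0.5867, 0.1945, 0.087], [0.5919, 0.1719, 0.087], [0.4149, 0.1279, 0.087], [0.4074, 0.1563, 0.087]]
0.1833909820454241 0.1824138494102634 yaw lip 1.7973823638896096
rear left from lip-frame [-113.90679285   87.29981872]
O [0.52268261 0.06522076]
lid FR FL RL RR box [[26.7, -83.3], [14.6, 71.0], [-184.1, 52.8], [-170.3, -101.9]] world [[0.5979, 0.1099, 0.076], [0.4502, 0.0635, 0.076], [0.5126, -0.126, 0.084], [0.6602, -0.0778, 0.084]]
side lens [np.float64(0.198), np.float64(0.1548), np.float64(0.1997), np.float64(0.1553)]
harm [[72.7, 35.1], [45.9, 37.3], [48.5, 57.2], [74.8, 53.1]]
tin [[85.0, -68.3], [49.4, -67.0], [48.9, -27.0], [83.8, -24.5]]
candle [[-259.1, -2.9]] case [[82.6, 116.1], [-61.2, 113.9]]
lip 0.08669659665365048
case 0.027801219075043404
```

Emit:
play_rows(
  xyz=[
    [-483,-361,-150],
    [-483,-361,-150],
    [-483,-361,-150],
    [-483,-361,-150],
    [-483,-361,-150],
    [-483,-361,-150],
    [-483,-361,-150],
    [-483,-361,-150],
    [-483,-361,-150],
    [-483,-361,-150],
  ],
  rot=[
    [0,0,-0.54],
    [0,0,-0.54],
    [0,0,-0.54],
    [0,0,-0.54],
    [0,0,-0.54],
    [0,0,-0.54],
    [0,0,-0.54],
    [0,0,-0.54],
    [0,0,-0.54],
    [0,0,-0.54],
  ],
  grip=[1,1,1,1,1,1,1,1,1,1],
)

```text
time_s: 1.35
eef_pos: [0.5181, 0.0733, 0.3977]
eef_rot: [-0.0, -0.124, 0.992, 0.0]
wrist_force: [1.5, 0.8, -0.2]
opening: 1.0
grasp_force: 0.0
```

```bash
python3 - <<'E'
from h import *
c=grab('wrist'); c['color']=cv2.convertScaleAbs(c['color'],alpha=1.8); print(T().round(3).tolist()); print(np.array(c['hand_eye']).round(3).tolist(), c['camera_matrix'],c['k1'])
save(c,'w1.png',None,1.5)
E
```

```text
[[-0.971, -0.241, 0.004, 0.522], [-0.241, 0.971, -0.004, 0.067], [-0.003, -0.005, -1.0, 0.399], [0.0, 0.0, 0.0, 1.0]]
[[-0.0, -0.955, -0.296, 0.075], [1.0, -0.0, 0.0, -0.001], [-0.0, -0.296, 0.955, -0.123], [0.0, 0.0, 0.0, 1.0]] [[272.26257584   0.         249.61102105]
 [  0.         272.26257584 194.17380625]
 [  0.           0.           1.        ]] -0.03587706867144728
```

View pics/w1.png

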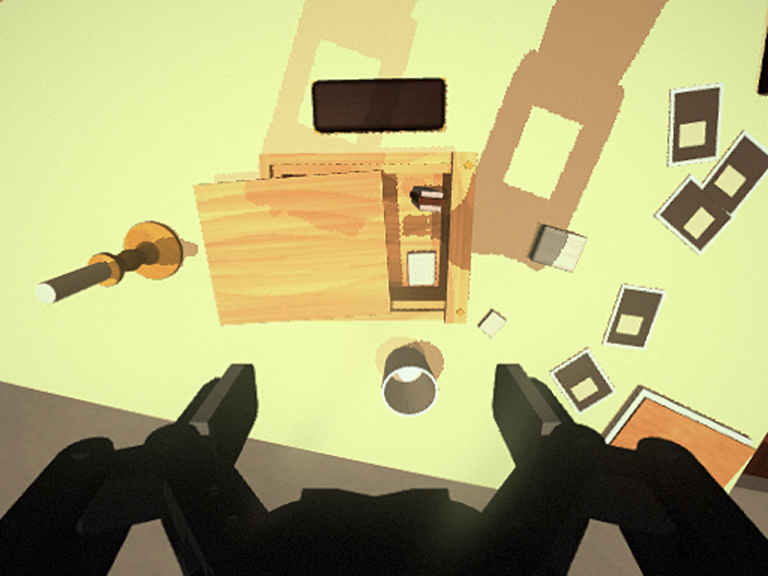

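The wrist view shows the lip from (477,152) to (468,322) and the box's rear left corner at (261,154). The lid corners are at (195,185), (383,170), (389,314) and (219,325), and the harmonica top is near (427,196).

```bash
python3 - <<'E'
from h import *
w=load('wrist'); t=load('top'); 
fw=lambda p,z: atz(w,np.array(p)/1.5,z)[:,:2]
ft=lambda pts,z: atz(t,np.array(pts)/4.5+[174.61,139.61],z)[:,:2]
# model fit: box corners (box coords mm, z)
M=[(112,93,.087),(112,-93,.087),(88,93,.087),(88,-93,.087),(-112,93,.076)]
pw=[(476,152),(468,323),(453,152),(446,323),(261,154)]
pt=[(130,585),(45,210),(190,567),(92,198),(592,452)]
def fit(A,Bw):
    A=np.array(A)/1e3;a=A-A.mean(0);b=Bw-Bw.mean(0)
    U,S,V=np.linalg.svd(a.T@b); Rm=(U@V).T
    y=np.arctan2(Rm[1,0],Rm[0,0]); O=Bw.mean(0)-Rm@A.mean(0); return y,O,((Bw-(A@Rm.T+O))@Rm*1e3).round(1).tolist()
A=[m[:2] for m in M]
for f,p in((fw,pw),(ft,pt)):
    Bw=np.array([f([q],m[2])[0] for q,m in zip(p,M)]); print(fit(A,Bw)) 
Bw=np.vstack([np.array([f([q],m[2])[0] for q,m in zip(p,M)]) for f,p in((fw,pw),(ft,pt))])
y,O,r=fit(A+A,Bw); print(y,O)
B=np.array([[np.cos(y),-np.sin(y)],[np.sin(y),np.cos(y)]]); np.savez('box.npz',O=O,B=B,yaw=y)
C=lambda p:((p-O)@B*1e3).round(1).tolist()
print('lid w FR FL RL RR',C(np.r_[fw([(389,314)],.080),fw([(383,170)],.076),fw([(195,185),(219,325)],.084)]))
print('lid t',C(np.r_[ft([(222,185)],.08),ft([(325,487)],.076),ft([(716,345),(603,45)],.084)]))
print('harm t',C(ft([(183,445),(240,435),(245,478),(188,484)],.108)),'w',C(fw([(427,196)],.108)))
print('candle',C(ft([(806,210)],.018)),C(fw([(154,250)],.018)),'cup',C(ft([(562,315)],.075)) if 0 else '')
P=cloud(w); q=(P[...,:2]-O)@B*1e3; z=P[...,2]*1e3
for a,b in((100,60),(100,-60),(0,0),(10,50),(15,-60),(-60,50),(-60,-60),(-160,40),(-160,-80),(20,-88),(40,-88),(0,88)):
    k=np.hypot(q[...,0]-a,q[...,1]-b)<5; print(a,b,np.median(z[k]).round(1),end='; ')
    k=0
E
```

```text
(np.float64(1.828835474873432), array([0.52560928, 0.06783655]), [[-1.5, -0.5], [0.7, 0.1], [-0.8, -0.3], [-0.5, 0.4], [2.0, 0.2]])
(np.float64(1.8118164523651241), array([0.52462575, 0.06555904]), [[4.1, -0.8], [-1.6, 1.9], [-1.2, -1.3], [-0.8, 2.3], [-0.5, -2.1]])
1.8203305404901247 [0.52511892 0.06669609]
lid w FR FL RL RR [[24.5, -84.1], [16.9, 74.9], [-179.5, 61.1], [-171.8, -95.9]]
lid t [[23.8, -80.6], [15.4, 73.4], [-183.6, 59.8], [-173.4, -95.2]]
harm t [[72.7, 36.1], [45.9, 39.0], [49.0, 58.8], [75.2, 54.1]] w [[59.9, 50.5]]
candle [[-259.9, 5.8]] [[-270.4, -20.9]] cup 
100 60 86.1; 100 -60 86.5; 0 0 83.5; 10 50 83.2; 15 -60 83.4; -60 50 83.1; -60 -60 83.3; -160 40 83.2; -160 -80 83.4; 20 -88 75.9; 40 -88 75.5; 0 88 74.9;
```

```bash
cat >> h.py <<'E'
YAW=1.826; O=np.array([.5254,.0673]); B=np.array([[np.cos(YAW),-np.sin(YAW)],[np.sin(YAW),np.cos(YAW)]])
def box(p): p=np.asarray(p); return np.r_[(p[:2]-O)@B*1e3,p[2]*1e3]
def sh(*pts):
    M=T(); o=readout.get_obs(); print('t',round(o['time_s'],2),'box pose',box(M[:3,3]).round(1),'yaw err ty-bx',(np.arctan2(M[1,1],M[0,1])-YAW).round(4),'z',M[:3,2].round(3),'F',(o['wrist_force']).round(1))
    for p in pts:
        w=np.r_[B@np.array(p[:2])/1e3+O,p[2]/1e3]; print(p,'->',(M[:3,:3].T@(w-M[:3,3])*1e3).round(1))
E
python3 - <<'E'
from h import *
sh((60,84,150),(60,84,111),(60,20,111))
E
```

```text
t 1.4 box pose [  1.    3.2 399. ] yaw err ty-bx -0.0123 z [ 0.004 -0.004 -1.   ] F [-1.5 -4.8  1.9]
(60, 84, 150) -> [ 82.1  59.3 248.5]
(60, 84, 111) -> [ 82.2  59.5 287.5]
(60, 20, 111) -> [ 18.2  60.3 287.7]
```

Emit:
play_rows(
  xyz=[
    [82,59,60],
    [82,59,120],
    [82,59,180],
    [82,59,230],
    [82,59,270],
    [82,59,288],
    [82,59,288],
    [82,59,288],
    [82,59,288],
    [82,59,288],
  ],
  rot=[
    [0,0,-0.012],
    [0,0,-0.012],
    [0,0,-0.012],
    [0,0,-0.012],
    [0,0,-0.012],
    [0,0,-0.012],
    [0,0,-0.012],
    [0,0,-0.012],
    [0,0,-0.012],
    [0,0,-0.012],
  ],
  grip=[0,0,0,0,0,0,0,0,0,0],
)

```text
time_s: 2.65
eef_pos: [0.4242, 0.1122, 0.1104]
eef_rot: [0.001, -0.13, 0.992, -0.0]
wrist_force: [-0.1, -0.3, 0.5]
opening: 0.001
grasp_force: 0.0
```

Emit:
play_rows(
  xyz=[
    [-7,0,0],
    [-14,0,0],
    [-21,0,0],
    [-28,0,0],
    [-35,0,0],
    [-42,0,0],
    [-49,0,0],
    [-56,0,0],
    [-62,0,0],
    [-62,0,0],
  ],
  rot=[
    [0,0,0],
    [0,0,0],
    [0,0,0],
    [0,0,0],
    [0,0,0],
    [0,0,0],
    [0,0,0],
    [0,0,0],
    [0,0,0],
    [0,0,0],
  ],
  grip=[0,0,0,0,0,0,0,0,0,0],
)

```text
time_s: 3.9
eef_pos: [0.4837, 0.1282, 0.1095]
eef_rot: [0.0, -0.13, 0.992, -0.0]
wrist_force: [0.6, 0.2, 0.1]
opening: -0.001
grasp_force: 0.0
```

```bash
python3 - <<'E'
from h import *
sh((60,20,150))
c=grab('scene'); P=cloud(c)
q=(P[...,:2]-O)@B*1e3; z=P[...,2]*1e3
k=(q[...,0]>30)&(q[...,0]<84)&(abs(q[...,1])<65)&(z<130)
for y in range(-60,65,10):
    kk=k&(abs(q[...,1]-y)<5)&(abs(q[...,0]-60)<12); print(y,kk.sum(),np.percentile(z[kk],[10,50,90]).round() if kk.sum() else '')
E
```

```text
t 3.9 box pose [ 69.5  24.9 109.5] yaw err ty-bx 0.0051 z [ 0.  0. -1.] F [0.6 0.2 0.1]
(60, 20, 150) -> [ -4.9  -9.5 -40.5]
-60 37 [31. 41. 46.]
-50 68 [39. 48. 50.]
-40 52 [37. 46. 49.]
-30 53 [35. 44. 47.]
-20 49 [35. 43. 44.]
-10 50 [35. 40. 42.]
0 42 [33. 38. 39.]
10 93 [ 34.  97. 125.]
20 49 [ 31.  34. 111.]
30 38 [30. 31. 33.]
40 10 [28. 30. 31.]
50 19 [ 8. 10. 12.]
60 28 [ 8. 10. 12.]
```

The harmonica now lies across the box, with heights running 30 to 48 mm, resting on the tin. I'll raise the arm, let it settle and take a sharper wrist measurement of the lid and box.

Emit:
play_rows(
  xyz=[
    [0,0,-50],
    [0,-40,-100],
    [-2,-80,-150],
    [-5,-110,-170],
    [-5,-110,-170],
    [-5,-110,-170],
    [-5,-110,-170],
    [-5,-110,-170],
    [-5,-110,-170],
    [-5,-110,-170],
  ],
  rot=[
    [0,0,0],
    [0,0,0],
    [0,0,0],
    [0,0,0],
    [0,0,0],
    [0,0,0],
    [0,0,0],
    [0,0,0],
    [0,0,0],
    [0,0,0],
  ],
  grip=[1,1,1,1,1,1,1,1,1,1],
)

```text
time_s: 5.2
eef_pos: [0.5164, 0.0234, 0.2793]
eef_rot: [-0.0, -0.13, 0.992, 0.0]
wrist_force: [-0.6, 0.3, 0.3]
opening: 1.001
grasp_force: 0.0
```

```bash
python3 - <<'E'
from h import *
sh()
c=grab('wrist'); c['color']=cv2.convertScaleAbs(c['color'],alpha=1.6)
sh(); save(c,'w2.png',None,1.55)
E
```

```text
t 5.2 box pose [-40.2  19.8 279.3] yaw err ty-bx 0.0054 z [-0.  0. -1.] F [-0.6  0.3  0.3]
t 5.25 box pose [-40.3  19.8 279.4] yaw err ty-bx 0.0053 z [-0. -0. -1.] F [ 0.5 -0.1  0.2]
```

View pics/w2.png

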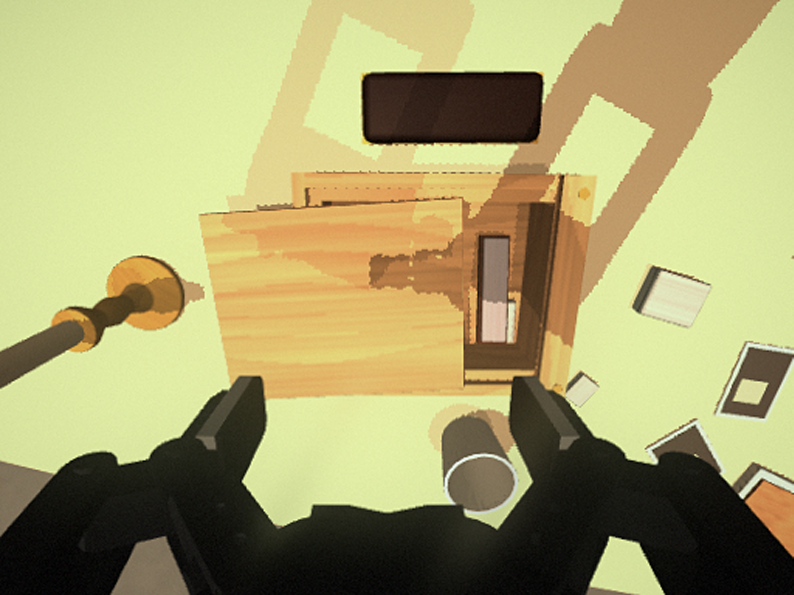

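The harmonica lies flat across the box, partly on the tin. The lip corners are at (596,177) and (562,176), and the box's rear left corner is at (292,173). The lid corners are at (201,214), (463,198), (465,386) and about (231,398).

```bash
python3 - <<'E'
from h import *
w=load('wrist'); f=lambda p,z: atz(w,np.array([p])/1.55-.18,z)[0]
for n,p,z in(('lipFL 112,93',(596,177),.087),('lipRL 88,93',(562,176),.087),('lipFR 112,-93',(570,392),.087),('rearL -112,93',(292,173),.076),('recessRL -102,82',(306,188),.076),
 ('lidFL',(463,198),.084),('lidFR',(465,386),.084),('lidRL',(201,214),.084),('lidRR',(231,398),.084),('candle foot',(146,291),.018),('cup top',(480,485),.075)):
    print(n,box(f(p,z)).round(1))
P=cloud(w); q=(P[...,:2]-O)@B*1e3; z=P[...,2]*1e3
for a,b in((100,60),(100,-60),(0,50),(0,-50),(-90,0),(-160,40),(-160,-70),(0,88),(-40,88),(-145,20),(-215,30)):
    k=np.hypot(q[...,0]-a,q[...,1]-b)<4; print(a,b,np.median(z[k]).round(1),end='; ')
# lid extents via depth
for y in(-40,0,40):
    k=(abs(q[...,1]-y)<3)&(z>78)&(z<92)&(q[...,0]<60); print('\ny',y,np.percentile(q[k][:,0],[.5,99.5]).round(1))
for x in(-140,-100,-50,0):
    k=(abs(q[...,0]-x)<3)&(z>80)&(z<92)&(abs(q[...,1])<130); print('x',x,np.percentile(q[k][:,1],[.5,99.5]).round(1))
E
```

```text
lipFL 112,93 [110.3  91.9  87. ]
lipRL 88,93 [85.3 92.3 87. ]
lipFR 112,-93 [114.5 -82.6  87. ]
rearL -112,93 [-111.7   92.9   76. ]
recessRL -102,82 [-101.8   82.    76. ]
lidFL [14.9 75.8 84. ]
lidFR [ 25.6 -78.6  84. ]
lidRL [-180.1   63.5   84. ]
lidRR [-173.7  -91.4   84. ]
candle foot [-271.2  -15.4   18. ]
cup top [  48.5 -188.7   75. ]
100 60 86.1; 100 -60 86.2; 0 50 83.2; 0 -50 83.2; -90 0 83.4; -160 40 83.4; -160 -70 82.9; 0 88 75.4; -40 88 75.3; -145 20 83.0; -215 30 1.4; 
y -40 [-174.6   20.9]

y 0 [-177.5   18.6]

y 40 [-179.9   15.3]
x -140 [-90.5  65.5]
x -100 [-88.1  67.9]
x -50 [-85.5  71.4]
x 0 [-81.8  74. ]
```

Emit:
play_rows(
  xyz=[
    [73,21,60],
    [73,21,120],
    [73,21,160],
    [73,21,180],
    [73,21,190],
    [73,21,193],
    [73,21,194],
    [73,21,194],
    [73,21,194],
    [73,21,194],
  ],
  rot=[
    [0,0,0.005],
    [0,0,0.005],
    [0,0,0.005],
    [0,0,0.005],
    [0,0,0.005],
    [0,0,0.005],
    [0,0,0.005],
    [0,0,0.005],
    [0,0,0.005],
    [0,0,0.005],
  ],
  grip=[1,1,1,1,1,1,1,1,1,1],
)

```text
time_s: 6.5
eef_pos: [0.4407, 0.0247, 0.0858]
eef_rot: [0.0, -0.127, 0.992, -0.0]
wrist_force: [0.9, 0.3, -0.2]
opening: 0.997
grasp_force: 0.0
```

Emit:
play_rows(
  xyz=[
    [0,0,0.4],
    [0,0,0.8],
    [0,0,1.2],
    [0,0,1.6],
    [0,0,2],
    [0,0,2.4],
    [0,0,2.8],
    [0,0,3.2],
    [0,0,3.5],
    [0,0,3.5],
  ],
  rot=[
    [0,0,0],
    [0,0,0],
    [0,0,0],
    [0,0,0],
    [0,0,0],
    [0,0,0],
    [0,0,0],
    [0,0,0],
    [0,0,0],
    [0,0,0],
  ],
  grip=[1,1,1,1,1,1,1,1,1,1],
)

```text
time_s: 7.75
eef_pos: [0.4405, 0.0247, 0.0819]
eef_rot: [-0.0, -0.127, 0.992, 0.0]
wrist_force: [0.1, -0.1, 0.8]
opening: 1.004
grasp_force: 0.0
```

Emit:
play_rows(
  xyz=[
    [0,0,0.3],
    [0,0,0.6],
    [0,0,0.9],
    [0,0,1.2],
    [0,0,1.2],
    [0,0,1.2],
    [0,0,1.2],
    [0,0,1.2],
    [0,0,1.2],
    [0,0,1.2],
  ],
  rot=[
    [0,0,0],
    [0,0,0],
    [0,0,0],
    [0,0,0],
    [0,0,0],
    [0,0,0],
    [0,0,0],
    [0,0,0],
    [0,0,0],
    [0,0,0],
  ],
  grip=[1,1,1,1,1,1,1,1,1,1],
)

```text
time_s: 9.0
eef_pos: [0.4406, 0.0247, 0.0817]
eef_rot: [-0.0, -0.127, 0.992, -0.0]
wrist_force: [-6.3, 1.7, 13.6]
opening: 1.001
grasp_force: 6.7
```

Emit:
play_rows(
  xyz=[
    [0,0,-45],
    [-60,-25,-50],
    [-120,-58,-50],
    [-180,-58,-50],
    [-205,-58,-50],
    [-205,-58,-40],
    [-205,-58,-10],
    [-205,-58,-3.5],
    [-205,-58,-3.5],
    [-205,-58,-3.5],
  ],
  rot=[
    [0,0,0],
    [0,0,0],
    [0,0,0],
    [0,0,0],
    [0,0,0],
    [0,0,0],
    [0,0,0],
    [0,0,0],
    [0,0,0],
    [0,0,0],
  ],
  grip=[1,1,1,1,1,1,1,1,1,1],
)

```text
time_s: 10.25
eef_pos: [0.654, 0.0201, 0.0855]
eef_rot: [0.001, -0.127, 0.992, -0.0]
wrist_force: [0.5, -0.0, -0.3]
opening: 0.999
grasp_force: 0.0
```

```bash
python3 - <<'E'
from h import *
sh((-78,-90,84.5),(-78,-90,83.8))
E
```

```text
t 10.25 box pose [ -78.1 -112.5   85.5] yaw err ty-bx -0.0001 z [ 0.002 -0.    -1.   ] F [ 0.5 -0.  -0.3]
(-78, -90, 84.5) -> [22.5  0.1  1. ]
(-78, -90, 83.8) -> [22.6  0.1  1.7]
```

Emit:
play_rows(
  xyz=[
    [3,0,1.5],
    [6,0,1.5],
    [9,0,1.5],
    [12,0,1.5],
    [14.5,0,1.5],
    [17,0,1.5],
    [19,0,1.5],
    [21,0,1.5],
    [22.5,0,1.5],
    [22.5,0,1.5],
  ],
  rot=[
    [0,0,0],
    [0,0,0],
    [0,0,0],
    [0,0,0],
    [0,0,0],
    [0,0,0],
    [0,0,0],
    [0,0,0],
    [0,0,0],
    [0,0,0],
  ],
  grip=[1,1,1,1,1,1,1,1,1,1],
)

```text
time_s: 11.5
eef_pos: [0.6317, 0.0146, 0.0828]
eef_rot: [0.0, -0.127, 0.992, -0.0]
wrist_force: [1.5, 0.2, 0.3]
opening: 0.999
grasp_force: 0.6
```

```bash
cat >> h.py <<'E'
def lidscan(n='top'):
    w=grab(n); P=cloud(w); q=(P[...,:2]-O)@B*1e3; z=P[...,2]*1e3
    for a,b in((100,0),(0,50),(0,-50),(-60,50),(-60,-50),(-85,50),(-85,-50),(-150,40),(-150,-40),(60,40),(60,-40)):
        k=np.hypot(q[...,0]-a,q[...,1]-b)<5; print((a,b),np.median(z[k]).round(1),end=' ')
    for y in(-60,-30,0,30,60):
        k=(abs(q[...,1]-y)<3)&(z>70)&(z<95)&(q[...,0]<70); print('\ny',y,np.percentile(q[k][:,0],[.5,99.5]).round(1),end='')
    for x in(-140,-122,-50,0):
        k=(abs(q[...,0]-x)<3)&(z>78)&(z<95)&(abs(q[...,1])<110); print('\nx',x,np.percentile(q[k][:,1],[.5,99.5]).round(1) if k.sum() else '',end='')
    print()
E
python3 - <<'E'
from h import *
sh(); lidscan('wrist')
E
```

```text
t 11.5 box pose [-77.9 -89.6  82.8] yaw err ty-bx -0.0001 z [ 0. -0. -1.] F [1.5 0.2 0.3]
(100, 0) nan (0, 50) nan (0, -50) 76.7 (-60, 50) nan (-60, -50) 80.5 (-85, 50) nan (-85, -50) 82.0 (-150, 40) nan (-150, -40) 86.0 (60, 40) 27.8 (60, -40) 45.1 
y -60 [-171.7   22.9]
y -30 [-172.4   22. ]
y 0 [-173.1   21.5]
y 30 [-172.7   21.6]
  return _methods._mean(a, axis=axis, dtype=dtype,
  ret = ret.dtype.type(ret / rcount)
Traceback (most recent call last):
  File "h.py", line 40, in lidscan
    k=(abs(q[...,1]-y)<3)&(z>70)&(z<95)&(q[...,0]<70); print('\ny',y,np.percentile(q[k][:,0],[.5,99.5]).round(1),end='')
                                                                     ~~~~~~~~~~~~~^^^^^^^^^^^^^^^^^^^^^
IndexError: index -1 is out of bounds for axis 0 with size 0
```

Emit:
play_rows(
  xyz=[
    [-5,0,0],
    [-5,0,-40],
    [20,-20,-77],
    [60,-40,-77],
    [90,-62,-77],
    [90,-62,-77],
    [90,-62,-77],
    [90,-62,-77],
    [90,-62,-77],
    [90,-62,-77],
  ],
  rot=[
    [0,0,0],
    [0,0,0],
    [0,0,0.2],
    [0,0,0.4],
    [0,0,0.6],
    [0,0,0.8],
    [0,0,1.0],
    [0,0,1.2],
    [0,0,1.39],
    [0,0,1.571],
  ],
  grip=[1,1,1,1,1,1,1,1,1,1],
)

```text
time_s: 12.8
eef_pos: [0.5601, -0.0679, 0.1594]
eef_rot: [-0.001, 0.586, 0.811, -0.0]
wrist_force: [-0.5, 0.1, 0.2]
opening: 1.004
grasp_force: 0.0
```

```bash
python3 - <<'E'
from h import *
w=grab('top'); sh((-195,0,160),(-195,0,84.3)); P=cloud(w); q=(P[...,:2]-O)@B*1e3; z=P[...,2]*1e3
k=(abs(q[...,0]+265)<80)&(abs(q[...,1])<90)&(q[...,0]<-205)
for lo,hi in((8,22),(25,60),(60,100),(100,150),(150,180),(180,200)):
    kk=k&(z>lo)&(z<hi); p=q[kk]; print(lo,kk.sum(),np.percentile(p,[2,50,98],axis=0).round(0).tolist() if kk.sum() else '')
s=load('scene'); 
for n in('scene',):
    w=grab(n);P=cloud(w); q=(P[...,:2]-O)@B*1e3; z=P[...,2]*1e3
    k=(abs(q[...,0]+265)<80)&(abs(q[...,1])<90)&(q[...,0]<-205)
    for lo,hi in((8,22),(25,60),(60,100),(100,150),(150,180),(180,200)):
        kk=k&(z>lo)&(z<hi); p=q[kk]; print(lo,kk.sum(),np.percentile(p,[2,50,98],axis=0).round(0).tolist() if kk.sum() else '')
E
```

```text
t 12.85 box pose [-139.6    0.6  159.4] yaw err ty-bx -1.5138 z [-0.001  0.    -1.   ] F [-0.3  0.   0. ]
(-195, 0, 160) -> [-55.4  -2.6  -0.6]
(-195, 0, 84.3) -> [-55.5  -2.5  75.1]
8 0 
25 0 
60 0 
100 0 
150 0 
180 0 
8 488 [[-314.0, -58.0], [-271.0, -33.0], [-248.0, 7.0]]
25 103 [[-287.0, -36.0], [-274.0, -29.0], [-270.0, -14.0]]
60 108 [[-288.0, -35.0], [-275.0, -28.0], [-270.0, -13.0]]
100 229 [[-294.0, -39.0], [-275.0, -28.0], [-266.0, -8.0]]
150 99 [[-287.0, -31.0], [-274.0, -26.0], [-271.0, -14.0]]
180 94 [[-289.0, -31.0], [-278.0, -23.0], [-271.0, -14.0]]
```

Emit:
play_rows(
  xyz=[
    [-28,-1,0],
    [-55.5,-2.5,0],
    [-55.5,-2.5,0],
    [-55.5,-2.5,20],
    [-55.5,-2.5,45],
    [-55.5,-2.5,65],
    [-55.5,-2.5,74],
    [-55.5,-2.5,75],
    [-55.5,-2.5,75],
    [-55.5,-2.5,75],
  ],
  rot=[
    [0,0,0.03],
    [0,0,0.057],
    [0,0,0.057],
    [0,0,0.057],
    [0,0,0.057],
    [0,0,0.057],
    [0,0,0.057],
    [0,0,0.057],
    [0,0,0.057],
    [0,0,0.057],
  ],
  grip=[1,1,1,1,1,1,1,1,1,1],
)

```text
time_s: 14.15
eef_pos: [0.5763, -0.1217, 0.0857]
eef_rot: [0.001, 0.606, 0.796, 0.0]
wrist_force: [0.3, 0.7, 0.4]
opening: 1.0
grasp_force: 0.0
```

```bash
python3 - <<'E'
from h import *
sh((-140,0,84.5),(-111,0,84.5))
E
```

```text
t 14.15 box pose [-195.7   -1.5   85.7] yaw err ty-bx -1.5568 z [ 0.001 -0.001 -1.   ] F [0.3 0.7 0.4]
(-140, 0, 84.5) -> [55.7 -0.8  1.1]
(-111, 0, 84.5) -> [84.7 -0.4  1.1]
```

Emit:
play_rows(
  xyz=[
    [6,0,1],
    [12,0,1],
    [18,0,1],
    [24,0,1],
    [30,0,1],
    [36,0,1],
    [42,0,1],
    [48,0,1],
    [54,0,1],
    [56,0,1],
  ],
  rot=[
    [0,0,0.014],
    [0,0,0.014],
    [0,0,0.014],
    [0,0,0.014],
    [0,0,0.014],
    [0,0,0.014],
    [0,0,0.014],
    [0,0,0.014],
    [0,0,0.014],
    [0,0,0.014],
  ],
  grip=[1,1,1,1,1,1,1,1,1,1],
)

```text
time_s: 15.4
eef_pos: [0.5607, -0.067, 0.0838]
eef_rot: [-0.0, 0.611, 0.791, -0.0]
wrist_force: [0.1, -1.2, -0.7]
opening: 1.0
grasp_force: 0.4
```

```bash
python3 - <<'E'
from h import *
sh((-116,0,84.5),(-111,0,84.5))
w=grab('scene'); w['color']=cv2.convertScaleAbs(w['color'],alpha=1.8); save(w,'s2.png',(180,100,400,290),3.2)
P=cloud(w); q=(P[...,:2]-O)@B*1e3; z=P[...,2]*1e3
for x in(60,20,-30,-80):
    for y in(-60,0,60):
        k=np.hypot(q[...,0]-x,q[...,1]-y)<5; print(x,y,k.sum(),np.median(z[k]).round(1) if k.sum() else '')
E
```

```text
t 15.4 box pose [-138.9   -0.2   83.8] yaw err ty-bx -1.5706 z [-0.  0. -1.] F [ 0.1 -1.2 -0.7]
(-116, 0, 84.5) -> [22.9 -0.2 -0.7]
(-111, 0, 84.5) -> [27.9 -0.2 -0.7]
60 -60 30 77.3
60 0 27 76.3
60 60 30 76.5
20 -60 19 79.0
20 0 16 80.2
20 60 17 79.3
-30 -60 19 80.9
-30 0 19 82.5
-30 60 365 448.4
-80 -60 18 84.3
-80 0 48 457.0
-80 60 12 84.4
```

View pics/s2.png

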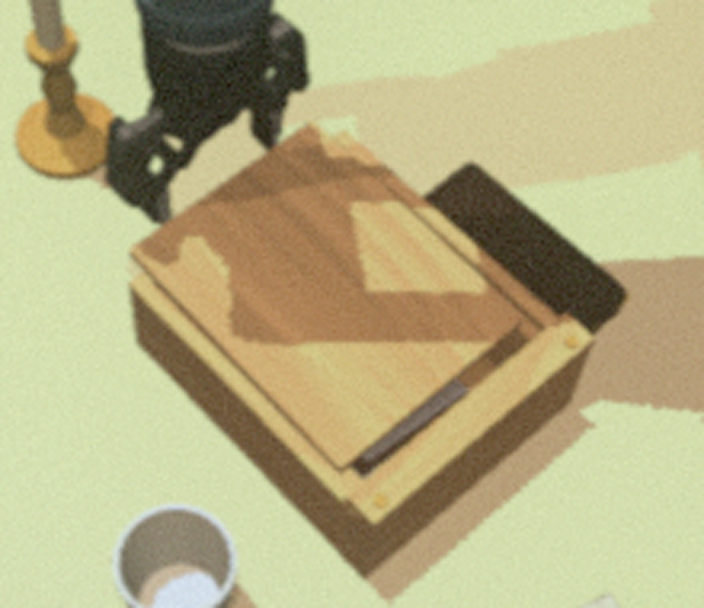

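The lid is square in the recess, with its front edge short of the lip at about (350,465)-(520,330). I'll push it the rest of the way.

Emit:
play_rows(
  xyz=[
    [4,0,0],
    [8,0,0],
    [12,0,0],
    [16,0,0],
    [19,0,0],
    [22,0,0],
    [24.5,0,0],
    [26.5,0,0],
    [28.5,0,0],
    [28.5,0,0],
  ],
  rot=[
    [0,0,0],
    [0,0,0],
    [0,0,0],
    [0,0,0],
    [0,0,0],
    [0,0,0],
    [0,0,0],
    [0,0,0],
    [0,0,0],
    [0,0,0],
  ],
  grip=[1,1,1,1,1,1,1,1,1,1],
)

```text
time_s: 16.7
eef_pos: [0.5536, -0.0397, 0.0838]
eef_rot: [-0.0, 0.611, 0.791, 0.0]
wrist_force: [0.3, 0.0, -0.1]
opening: 0.999
grasp_force: 0.0
```

```bash
python3 - <<'E'
from h import *
sh()
w=grab('scene'); w['color']=cv2.convertScaleAbs(w['color'],alpha=1.8); save(w,'s3.png',(180,100,400,290),3.2)
P=cloud(w); q=(P[...,:2]-O)@B*1e3; z=P[...,2]*1e3
for x in(75,60,20,-30,-80):
    for y in(-60,0,60):
        k=np.hypot(q[...,0]-x,q[...,1]-y)<5; print(x,y,k.sum(),np.median(z[k]).round(1) if k.sum() else '')
E
```

```text
t 16.7 box pose [-110.6   -0.3   83.8] yaw err ty-bx -1.5708 z [-0.  0. -1.] F [ 0.3  0.  -0.1]
75 -60 19 77.9
75 0 18 78.2
75 60 20 78.0
60 -60 21 78.6
60 0 21 78.2
60 60 17 77.9
20 -60 18 79.4
20 0 20 79.6
20 60 15 80.6
-30 -60 20 80.6
-30 0 14 80.3
-30 60 17 81.0
-80 -60 182 393.4
-80 0 94 239.4
-80 60 16 82.9
```

View pics/s3.png

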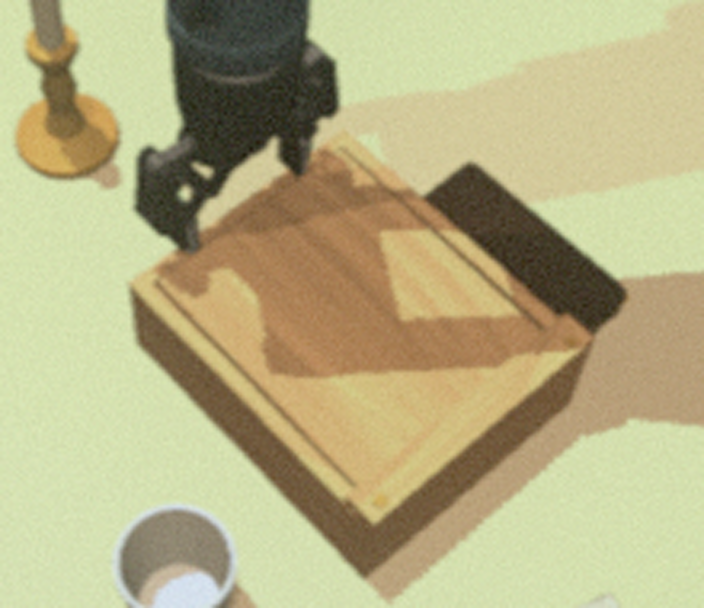

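The lid's front edge is now under the lip, and the rear rests on the studs about 5 mm high. Next I'll press the rear end down.

Emit:
play_rows(
  xyz=[
    [-3,0,0],
    [-3,0,-25],
    [24.5,0,-25],
    [24.5,0,-15],
    [24.5,0,-6],
    [24.5,0,-4.5],
    [24.5,0,-3],
    [24.5,0,-2],
    [24.5,0,-1],
    [24.5,0,0],
  ],
  rot=[
    [0,0,0],
    [0,0,0],
    [0,0,0],
    [0,0,0],
    [0,0,0],
    [0,0,0],
    [0,0,0],
    [0,0,0],
    [0,0,0],
    [0,0,0],
  ],
  grip=[1,1,1,1,1,1,1,1,1,1],
)

```text
time_s: 18.0
eef_pos: [0.5471, -0.0167, 0.0844]
eef_rot: [-0.0, 0.612, 0.791, -0.001]
wrist_force: [-6.6, -0.1, 8.8]
opening: 1.001
grasp_force: 4.5
```

Emit:
play_rows(
  xyz=[
    [0,0,0.5],
    [0,0,1],
    [0,0,1.5],
    [0,0,2],
    [0,0,2.4],
    [0,0,2.8],
    [0,0,3],
    [0,0,3],
    [0,0,3],
    [0,0,3],
  ],
  rot=[
    [0,0,0],
    [0,0,0],
    [0,0,0],
    [0,0,0],
    [0,0,0],
    [0,0,0],
    [0,0,0],
    [0,0,0],
    [0,0,0],
    [0,0,0],
  ],
  grip=[1,1,1,1,1,1,1,1,1,1],
)

```text
time_s: 19.25
eef_pos: [0.5471, -0.0168, 0.0819]
eef_rot: [-0.0, 0.612, 0.791, -0.001]
wrist_force: [-7.7, -1.2, 11.7]
opening: 0.998
grasp_force: 6.1
```

Emit:
play_rows(
  xyz=[
    [0,0,0.3],
    [0,0,0.6],
    [0,0,0.9],
    [0,0,0.9],
    [0,0,0.9],
    [0,0,0.9],
    [0,0,0.9],
    [0,0,0.9],
    [0,0,0.9],
    [0,0,0.9],
  ],
  rot=[
    [0,0,0],
    [0,0,0],
    [0,0,0],
    [0,0,0],
    [0,0,0],
    [0,0,0],
    [0,0,0],
    [0,0,0],
    [0,0,0],
    [0,0,0],
  ],
  grip=[1,1,1,1,1,1,1,1,1,1],
)

```text
time_s: 20.5
eef_pos: [0.5472, -0.0168, 0.0818]
eef_rot: [-0.0, 0.611, 0.791, -0.001]
wrist_force: [-12.6, -0.0, 19.8]
opening: 1.0
grasp_force: 9.6
```

Emit:
play_rows(
  xyz=[
    [0,0,-20],
    [0,0,-80],
    [0,0,-140],
    [0,0,-180],
    [0,0,-180],
    [0,0,-180],
    [0,0,-180],
    [0,0,-180],
    [0,0,-180],
    [0,0,-180],
  ],
  rot=[
    [0,0,0],
    [0,0,0],
    [0,0,0],
    [0,0,0],
    [0,0,0],
    [0,0,0],
    [0,0,0],
    [0,0,0],
    [0,0,0],
    [0,0,0],
  ],
  grip=[1,1,1,1,1,1,1,1,1,1],
)

```text
time_s: 21.75
eef_pos: [0.5474, -0.0162, 0.2596]
eef_rot: [-0.0, 0.611, 0.791, -0.0]
wrist_force: [0.6, -0.2, 1.8]
opening: 1.001
grasp_force: 0.0
```

```bash
python3 - <<'E'
from h import *
sh()
for n in('wrist','scene'):
    w=grab(n); P=cloud(w); q=(P[...,:2]-O)@B*1e3; z=P[...,2]*1e3
    print(n,[(x,y,int(k.sum()),np.median(z[k]).round(1)) for x in(70,0,-70,-90) for y in(-88,-70,0,70,88) for k in [np.hypot(q[...,0]-x,q[...,1]-y)<4.5] if k.sum()])
    k=(abs(q[...,0])<85)&(abs(q[...,1])<72)&(z>60)&(z<90); A=np.c_[q[k],np.ones(k.sum())]; print(np.linalg.lstsq(A,z[k],rcond=None)[0])
    if n=='wrist': w['color']=cv2.convertScaleAbs(w['color'],alpha=1.6); save(w,'w3.png',None,1.55)
E
```

```text
t 21.75 box pose [-8.630e+01 -2.000e-01  2.596e+02] yaw err ty-bx -1.571 z [-0.  0. -1.] F [ 0.6 -0.2  1.8]
wrist [(70, -88, 70, np.float64(75.2)), (70, -70, 72, np.float64(75.2)), (70, 0, 69, np.float64(75.2)), (70, 70, 72, np.float64(75.2)), (70, 88, 68, np.float64(75.5)), (0, -88, 56, np.float64(75.1)), (0, -70, 52, np.float64(75.1)), (0, 0, 57, np.float64(75.4)), (0, 70, 54, np.float64(75.2)), (0, 88, 53, np.float64(75.3)), (-70, -88, 47, np.float64(75.3)), (-70, -70, 311, np.float64(306.7)), (-70, 0, 51, np.float64(75.5)), (-70, 70, 198, np.float64(305.6)), (-70, 88, 46, np.float64(75.0)), (-90, -88, 47, np.float64(75.2)), (-90, -70, 307, np.float64(309.6)), (-90, 0, 46, np.float64(75.3)), (-90, 70, 173, np.float64(309.6)), (-90, 88, 45, np.float64(75.3))]
[-5.86534436e-04 -4.47637600e-04  7.52256396e+01]
scene [(70, -88, 22, np.float64(76.6)), (70, -70, 17, np.float64(77.2)), (70, 0, 14, np.float64(77.4)), (70, 70, 11, np.float64(76.5)), (70, 88, 15, np.float64(77.0)), (0, -88, 19, np.float64(76.5)), (0, -70, 14, np.float64(76.9)), (0, 0, 16, np.float64(77.6)), (0, 70, 16, np.float64(77.8)), (0, 88, 13, np.float64(77.9)), (-70, -88, 18, np.float64(76.5)), (-70, -70, 12, np.float64(77.9)), (-70, 0, 15, np.float64(78.0)), (-70, 70, 12, np.float64(77.7)), (-70, 88, 12, np.float64(77.3)), (-90, -88, 17, np.float64(77.6)), (-90, -70, 96, np.float64(336.5)), (-90, 0, 15, np.float64(77.7)), (-90, 70, 13, np.float64(77.5)), (-90, 88, 14, np.float64(78.0))]
[-1.20274689e-03  1.07610517e-03  7.75286929e+01]
```

View pics/w3.png

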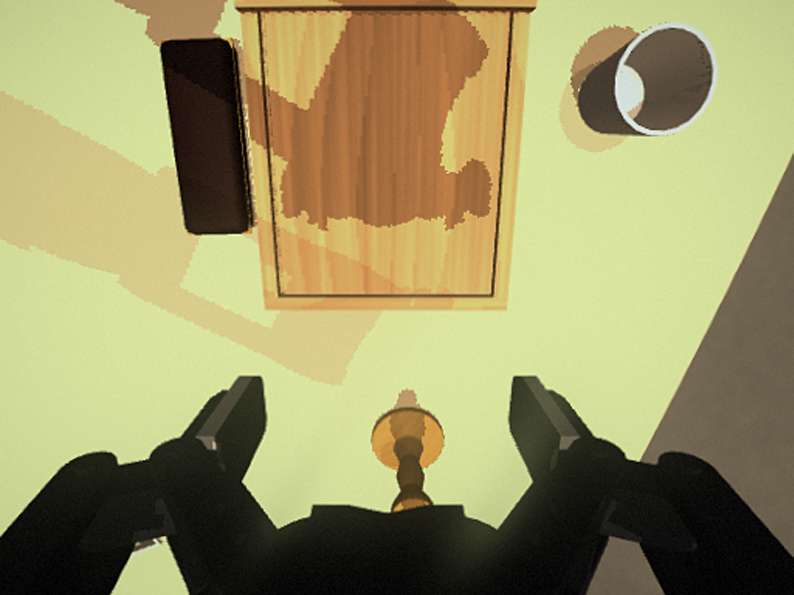

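The picture shows the lid flush in the recess, with its rear edge at (280-493,296) and even gaps all round. Its measured height matches the rim to 0.3 mm. The cup, case and candlestick still stand, and the gripper is clear, so I'll hand the job in.

```bash
python3 -c "
from bench import ctrl; print(ctrl.hand_in())"
```

```text
the job is handed in; nothing more can be done
None
```

The job is handed in at about 22 s of the 64 s: the harmonica lies inside on the tin, and the lid is under the lip and measured flush with the rim all round. The candlestick, cup and case were not touched; the hand-in gave no verdict.

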